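# Couple the sampler tray to its docking post with the long pin

### The job

Couple the sampler tray to its docking post: take the long coupling pin out of the pin block and thread it straight down through the post's upper eye and on through the tray's lower eye, until its collar rests on the upper eye. Lower it gently rather than dropping it, let go of it, and leave the short pin standing in the block.

Things in the scene. Friction and masses are not known exactly. Their poses are not given: they have to be found in the camera images.
- long_pin: Long coupling pin, upright in a well of the pin block. Origin: centre of its tip, z up along the pin. From the tip up: steel shank 16 mm thick, 100 mm long (its last 6 mm only 11 mm thick); steel collar 60 mm wide, 6 mm thick; black round grip 24 mm wide, 45 mm tall (106 to 151 mm above the origin). About 0.25 kg. The tip stands 10 mm above the bench at first; a 40 mm lift frees it.
- short_pin: Short pin, a bystander in the block's other well: the same but for a shank of 58 mm, too short for both eyes; its grip ends 119 mm above the bench, the long pin's 161 mm. Origin: centre of its tip, z up. The grey block is fixed, 70 x 200 x 50 mm high, with two 18.5 mm square wells 100 mm apart and 40 mm deep; which pin is in which varies.
- upper_eye (a point): Centre of the upper eye's mouth, on its top face, 120 mm above the bench. Level aluminium plate 64 x 64 x 12 mm with a vertical 36 mm bore (the 16 mm shank may be 10 mm off centre), held by a post of the same height 59 to 85 mm off on the point's -x side. z is up; x and y turn with the fixed assembly of post and tray, which is placed anew each time.
- lower_eye (a point): Centre of the lower eye's mouth, on its top face, 50 mm above the bench, straight below the upper eye: same plate and bore, 58 mm of air between the plates, 38 mm free below. It sticks out of the fixed sampler tray, 170 x 160 x 70 mm high (vials to 91 mm), which begins 58 mm off on the point's -y side. Pin fully home: tip 30 mm below this point.

How it is judged (in metres and radians):
At the end, for the whole second after the job is handed in: The long pin stands through both eyes: its tip within 15 mm of the eyes' axis and at least 18 mm below the top of the lower eye, its collar within 12 mm of the top face of the upper eye, tilted less than 10 degrees, at rest; the short pin is within 30 mm of where it began (horizontal distance between long_pin and lower_eye below 0.015 m and z of long_pin in the frame of lower_eye below -0.018 m and z of long_pin in the frame of upper_eye below -0.088 m and angle between long_pin's own z axis and vertical below 0.17 rad and linear speed of long_pin below 0.02 m/s and distance of short_pin from where it was at the start of the episode below 0.03 m); the robot touches nothing.
It fails at once if the long pin is dropped into the eyes (it moves faster than 0.7 m/s there: a free fall of more than 25 mm) (horizontal distance between long_pin and upper_eye below 0.03 m and linear speed of long_pin above 0.7 m/s).
It fails at once if the short pin is taken out of its well or upset (moved by more than 30 mm) (distance of short_pin from where it was at the start of the episode above 0.03 m).
It also fails if it takes over 38 s, if anything falls off the work surface, if the arm or the gripper's body presses on something with over 40 N, if the wrist force passes 120 N, or if a joint passes its speed limit or range.

### The arm

A 6-joint arm with a two-finger parallel gripper is mounted at the origin on the work surface. World frame = base frame: x ahead of the robot, y to its left, z up, the work surface at z = 0. Lengths are in mm, angles in rad, forces in N, time in s.
With the tool pointing down it reaches from about 350 to 775 mm from the base axis. Payload 7.3 kg.
Tool frame: the origin (TCP) lies on the mounting face of the last link; the fingertips stand 178 mm ahead of it and the grasp point (between the pads) lies 159 mm ahead of it; z points along the fingers, y is the line along which they close (so a half turn about z gives the same grasp; the last joint's range is limited). The gripper opens to 92 mm and grips with 3 to 60 N. Pads are 19 mm wide; open, the fingers measure 130 mm over their backs; the gripper's body (75 mm by 190 mm) begins 47 mm behind the grasp point.
Start: joints at [1.021, 0.342, 1.524, -0, 1.275, -0.146], TCP at [206.26, 482.788, 404.741] pointing down, gripper open.
Joint ranges: [-2.53, 2.53], [-0.77, 2.02], [0.04, 2.7], [-1, 4.14], [0.28, 2.66], [-3.11, 3.11]. Speed limits (rad/s): [2.57, 2.57, 3.14, 3.14, 3.14, 3.14].

### API

Orientations are given as [roll, pitch, yaw] about the fixed x, y, z axes, in that order (R = Rz(yaw) Ry(pitch) Rx(roll)).
In Python, from plant import bot, viewer, telemetry gives the robot as it stands (bot), with the cameras (viewer) and the readings (telemetry).
- The arm moves only by the tool shift_gripper, called after ">>>" as name(argument=value, ...) on one line, values as JSON. Schema: {"type":"object","properties":{"steps":{"type":"object","properties":{"aperture":{"type":"array","items":{"type":"number"},"minItems":1,"maxItems":5},"sx":{"type":"array","items":{"type":"number"},"minItems":1,"maxItems":5},"sy":{"type":"array","items":{"type":"number"},"minItems":1,"maxItems":5},"sz":{"type":"array","items":{"type":"number"},"minItems":1,"maxItems":5},"twist":{"type":"array","items":{"type":"number"},"minItems":1,"maxItems":5}},"additionalProperties":false,"required":["aperture","sx","sy","sz","twist"]},"only":{"type":"string"},"quiet":{"type":"boolean"},"lines":{"type":"string"}},"required":["steps"],"additionalProperties":false}. steps is an object with one list for each field, all of the same length, 1 to 5, a row being the entries at one place: aperture (the finger opening in mm), sx, sy, sz (the shift in parts of the range, where 1.0 means 600 mm), twist (a turn about the tool's z in parts of the range, where 1.0 means 2 pi rad); each row is the pose to reach, as a shift and turn from the pose commanded when the call began, along the tool's axes at that moment; what a row does not reach only later rows make up. A row lasts 1/8 s, in which the tool goes at most 62.5 mm and 0.188 rad, less where a joint would pass 70% of its speed; a pose out of reach is approached as far as the arm can. The fingers move at their own pace and stop on an object; the grip force is fixed at half the most. Time passes only in rows, so rows that do not move let the fingers close. The tool returns the time, the measured TCP pose, the force, the opening and the grip force at its end. only (a regular expression) keeps the lines of the reply that match it, lines (a string "A,B") keeps lines A to B, and quiet returns only ok. A shift or turn number past 1, either way, is cut back to 1. Input that does not fit is refused with a message, and nothing moves.
- telemetry.get_obs(): the state, without advancing time (a new reading comes with each control period).
- viewer.capture(name): name is "side" or "top" or "wrist"; returns a dict with "color" (384x512x3 uint8, red, green, blue), "K" (3x3 intrinsics, pixels), "R" (3x3) and "t" (3): a world point X has camera coordinates R X + t. Camera axes: x right, y down, z forward; pixel columns grow to the right and rows downward; lengths in mm; the calibration is good to about 2 mm. A picture is of the moment at which its call begins. There is no depth.
- bot.close_job(): hands the job in; it is judged then, once.
The state is a dict: "time": time; "joint_positions": joint angles; "dq": joint speeds; "tau": joint torques, N m; "tool_pos": TCP position; "tcp_rot": TCP orientation; "contact_force": force on the tool from outside, world axes, zero at the start; "moment": the same for the moment, N m; "grip_width": finger opening in mm; "finger_force": force on a finger pad.
Only numpy, scipy, OpenCV 4.12 (cv2) and the standard library are available. Lean on these libraries where they do the work, as an engineer would, in place of code of your own. Each camera call takes 0.05 s, during which the arm holds its last target. There are 200 camera calls.

## Working session

There is one attempt and no reset: what is moved stays moved. The work goes in short steps, Python scripts to look and compute and a tool call to move; the robot and the scene stay as the last step left them, time stands still between calls to the robot, and variables do not carry over. Pictures are saved under pics/ and viewed, at most 10 in all, crops included, and the job is handed in when it is done.

```bash
ls; mkdir -p pics
```

Run:
```python
from plant import bot, viewer, telemetry
import cv2
for n in ["side","top"]:
    c=viewer.capture(n); cv2.imwrite(f"pics/{n}0.png",c["color"][:,:,::-1]); print(n,c["K"].tolist(),c["R"].round(4).tolist(),c["t"].round(1).tolist())
o=telemetry.get_obs();print(o["time"],o["tool_pos"],o["tcp_rot"])
```

```text
pics
plant.py
side [[409.40003169870215, 0.0, 256.8547876754528], [0.0, 409.40003169870215, 196.0354055268944], [0.0, 0.0, 1.0]] [[0.7169, -0.6969, -0.0171], [-0.5126, -0.5103, -0.6905], [0.4725, 0.5038, -0.7231]] [-363.1, 367.3, 521.8]
top [[497.7631271525543, 0.0, 250.37926340374705], [0.0, 497.7631271525543, 190.92608459794292], [0.0, 0.0, 1.0]] [[0.0288, -0.9995, -0.0098], [-0.9808, -0.0264, -0.1931], [0.1927, 0.0152, -0.9811]] [45.8, 536.5, 987.5]
0.1 [206.19966294 482.69443207 404.14835491] [-3.14030998e+00 -1.71287538e-04  2.73782479e+00]
```

View pics/side0.png

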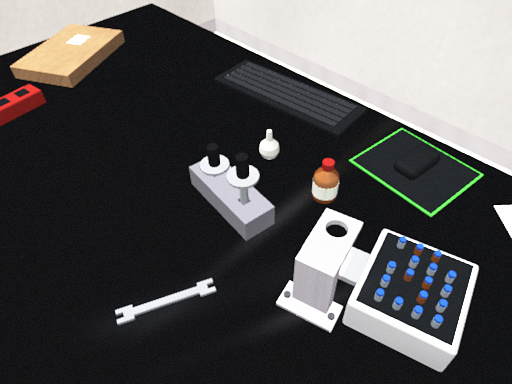

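View pics/top0.png

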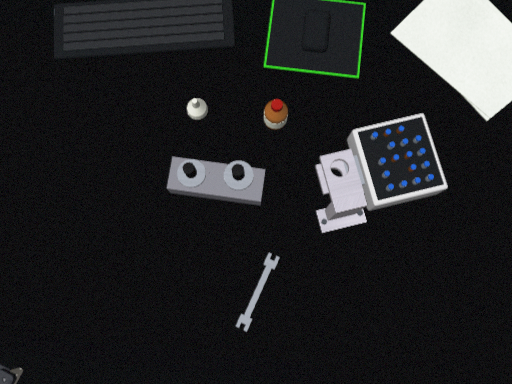

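The side view shows the long pin at about (243,170), the right-hand one with visible shank. The short pin is at (213,160) and the eye bore at (337,230). In the top view the pins are at (238,175) and (191,173), and the bore is at (340,168). I'll enlarge these areas for precision.

Run:
```python
import cv2,numpy as np
t=cv2.imread("pics/top0.png");s=cv2.imread("pics/side0.png")
f=lambda im,x,y,w,h:cv2.resize(im[y:y+h,x:x+w],None,fx=6,fy=6,interpolation=cv2.INTER_CUBIC)
r1=np.hstack([f(t,215,150,60,48),f(t,315,140,60,48)])
r2=np.hstack([f(s,220,145,60,48),f(s,310,205,60,48)])
cv2.imwrite("pics/z.png",np.vstack([r1,r2]))
```

```text
(no output)
```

View pics/z.png

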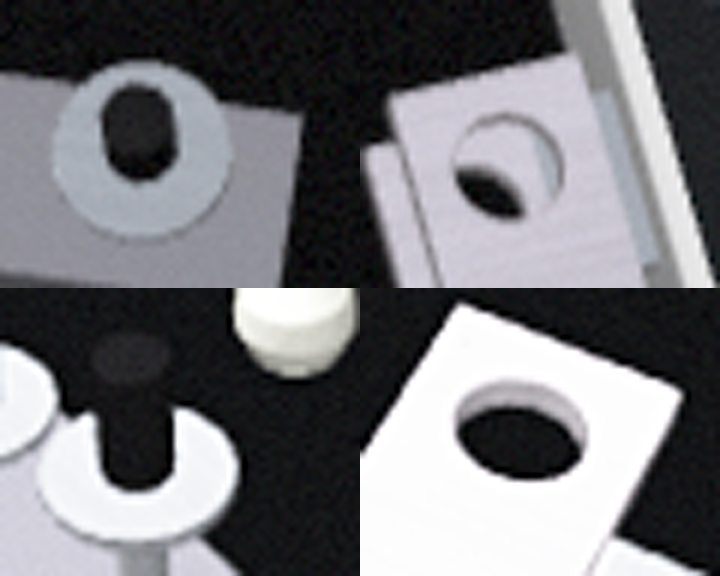

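Create h.py:
```python
import numpy as np
from plant import bot, viewer, telemetry
from scipy.spatial.transform import Rotation as Ro
def cast(c,uv,z):
    d=c["R"].T@np.linalg.solve(c["K"],[*uv,1]); o=-c["R"].T@c["t"]
    return o+d*(z-o[2])/d[2]
def tri(ca,ua,cb,ub):
    A=[];b=[]
    for c,u in((ca,ua),(cb,ub)):
        d=c["R"].T@np.linalg.solve(c["K"],[*u,1]);d/=np.linalg.norm(d);P=np.eye(3)-np.outer(d,d)
        A.append(P);b.append(P@(-c["R"].T@c["t"]))
    return np.linalg.lstsq(np.vstack(A),np.hstack(b),rcond=None)[0]
def delta(p):  # world target of TCP -> tool axes, from measured pose
    o=telemetry.get_obs();return Ro.from_euler("xyz",o["tcp_rot"]).inv().apply(np.array(p)-o["tool_pos"])
```

Run:
```python
from h import *
S=viewer.capture("side");T=viewer.capture("top")
q=lambda u,v,x,y:(x+(u+.5)/6-.5,y+(v+.5)/6-.5)
for n,t,s,z in (("collar",q(142,147,215,150),q(137.5,178,220,145),116),("griptop",q(140,119,215,150),q(131,70,220,145),161),("eye",q(148,167.5,315,140),q(161,142,310,205),120)):
    print(n,cast(T,t,z).round(1),cast(S,s,z).round(1),tri(T,t,S,s).round(1))
a=cast(T,q(28,97,315,140),120);b=cast(T,q(217,50,315,140),120);print(a,b,np.linalg.norm(a-b))
```

```text
collar [555.8  84.6 116. ] [554.2  83.5 116. ] [555.9  84.9 114.1]
griptop [554.4  83.7 161. ] [552.5  81.6 161. ] [554.8  83.9 158.3]
eye [ 573.4 -113.7  120. ] [ 571.5 -116.4  120. ] [ 574.6 -114.5  115.6]
[596.26877452 -74.35711156 120.        ] [ 613.93994196 -136.61366789  120.        ] 64.71590967613628
```

```bash
python3 -c "
from h import *
print(delta([554.5,83.5,345]), delta([554.5,83.5,301]))"
```

```text
[-477.13798954 -230.22614344   59.45100256] [-477.14352212 -230.18670002  103.45098453]
```

The rows are not in the units I measure in: shifts go in shares of 600 mm and turns go in shares of 2 pi rad. I convert before sending: -270 mm is -0.45, -130 mm is -0.2167.

>>> shift_gripper(steps={"aperture":[92, 92, 92, 92, 92], "sx":[-0.45, -0.45, -0.45, -0.45, -0.45], "sy":[-0.2167, -0.2167, -0.2167, -0.2167, -0.2167], "sz":[0.0167, 0.0167, 0.0167, 0.0167, 0.0167], "twist":[0, 0, 0, 0, 0]})

```text
time: 0.82
tool_pos: [404.7, 255.2, 394.7]
tcp_rot: [3.142, 0.0, 2.737]
contact_force: [-0.1, 0.5, -0.4]
grip_width: 91.6
finger_force: 0.0
```

```bash
python3 -c "
from h import *
print(delta([554.5,83.5,345]))"
```

```text
[-205.33307804  -98.805048     49.67015525]
```

Scaled: -205 mm is -0.3417, -99 mm is -0.165.

>>> shift_gripper(steps={"aperture":[92, 92, 92, 92, 92], "sx":[-0.3417, -0.3417, -0.3417, -0.3417, -0.3417], "sy":[-0.165, -0.165, -0.165, -0.165, -0.165], "sz":[0.05, 0.05, 0.05, 0.0833, 0.0833], "twist":[0, 0, 0, 0, 0]})

```text
time: 1.45
tool_pos: [554.0, 83.1, 342.2]
tcp_rot: [-3.14, -0.004, 2.734]
contact_force: [-0.6, 0.3, -0.2]
grip_width: 92.2
finger_force: 0.0
```

>>> shift_gripper(steps={"aperture":[92, 92], "sx":[0, 0], "sy":[0, 0], "sz":[0, 0], "twist":[0, 0]})

```text
time: 1.7
tool_pos: [552.6, 86.6, 345.6]
tcp_rot: [3.141, 0.001, 2.739]
contact_force: [0.3, -0.3, 0.2]
grip_width: 92.0
finger_force: 0.0
```

Run:
```python
from h import *
import cv2
print(delta([554.5,83.5,301]))
a=[viewer.capture(n)["color"][:,:,::-1] for n in("side","wrist")]
cv2.imwrite("pics/g1.png",cv2.resize(cv2.hconcat([cv2.resize(a[0][100:260,150:363],(512,384)),a[1]]),(800,300)))
```

```text
[-2.94025752 -2.1735317  44.5514329 ]
```

View pics/g1.png

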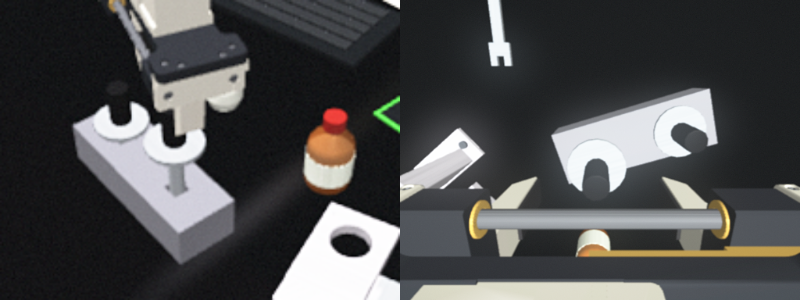

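The side crop shows the long pin's grip between the fingers. In the wrist view it's at (597,180), between the fingertips at about 515 and 690, so it's roughly centred. Next I'll descend and grip.

Scaled: 44 mm is 0.0733, 35 mm is 0.0583.

>>> shift_gripper(steps={"aperture":[92, 92, 92, 92, 20], "sx":[-0.005, -0.005, -0.005, -0.005, -0.005], "sy":[-0.0033, -0.0033, -0.0033, -0.0033, -0.0033], "sz":[0.0333, 0.0583, 0.0733, 0.0733, 0.0733], "twist":[0, 0, 0, 0, 0]})

```text
time: 2.42
tool_pos: [555.2, 82.6, 301.2]
tcp_rot: [3.141, 0.001, 2.738]
contact_force: [0.5, -0.0, 0.3]
grip_width: 85.7
finger_force: 0.0
```

>>> shift_gripper(steps={"aperture":[15, 15, 15, 15, 15], "sx":[0, 0, 0, 0, 0], "sy":[0, 0, 0, 0, 0], "sz":[0, 0, 0, 0, 0], "twist":[0, 0, 0, 0, 0]})

```text
time: 3.05
tool_pos: [555.1, 82.6, 300.7]
tcp_rot: [3.142, 0.0, 2.738]
contact_force: [0.0, 0.2, -0.5]
grip_width: 36.2
finger_force: 0.0
```

>>> shift_gripper(steps={"aperture":[15, 15, 15], "sx":[0, 0, 0], "sy":[0, 0, 0], "sz":[0, 0, 0], "twist":[0, 0, 0]})

```text
time: 3.42
tool_pos: [555.1, 82.6, 300.7]
tcp_rot: [3.141, 0.0, 2.738]
contact_force: [0.4, 0.9, -0.1]
grip_width: 23.4
finger_force: 30.0
```

>>> shift_gripper(steps={"aperture":[15, 15, 15, 15, 15], "sx":[0, 0, 0, 0, 0], "sy":[0, 0, 0, 0, 0], "sz":[-0.0167, -0.05, -0.0833, -0.15, -0.225], "twist":[0, 0, 0, 0, 0]})

```text
time: 4.05
tool_pos: [554.7, 82.5, 436.8]
tcp_rot: [-3.141, -0.001, 2.738]
contact_force: [0.8, 0.6, -2.2]
grip_width: 23.2
finger_force: 30.0
```

>>> shift_gripper(steps={"aperture":[15, 15], "sx":[0, 0], "sy":[0, 0], "sz":[0, 0], "twist":[0, 0]})

```text
time: 4.3
tool_pos: [554.7, 82.5, 435.1]
tcp_rot: [-3.141, -0.001, 2.738]
contact_force: [-0.0, -0.4, -3.0]
grip_width: 23.1
finger_force: 30.0
```

Run:
```python
from h import *
import cv2
print(delta([572.5,-115,436]))
a=[viewer.capture(n)["color"][:,:,::-1] for n in("side","top")]
cv2.imwrite("pics/g2.png",cv2.resize(cv2.hconcat([cv2.resize(a[0][40:260,130:423],(512,384)),cv2.resize(a[1][80:272,130:386],(512,384))]),(800,300)))
```

```text
[ -93.98615788 -174.6645193    -0.95553872]
```

View pics/g2.png

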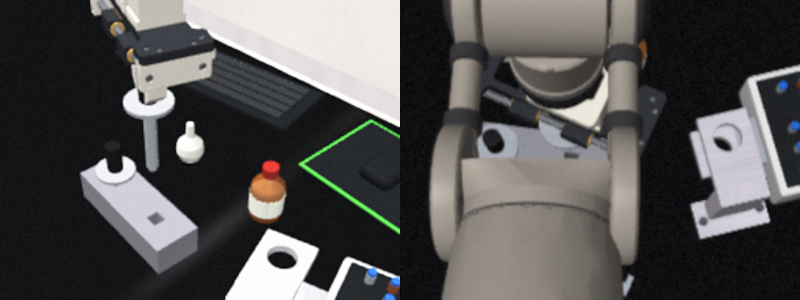

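The side crop shows the long pin lifted clear and upright at (151,140), with the short pin still standing at (114,160). Next I'll carry it to above the eye.

Scaled: -174 mm is -0.29, -145 mm is -0.2417.

>>> shift_gripper(steps={"aperture":[15, 15, 15, 15, 15], "sx":[-0.025, -0.0583, -0.0983, -0.13, -0.1567], "sy":[-0.0417, -0.1083, -0.1833, -0.2417, -0.29], "sz":[0, 0, 0, 0, 0], "twist":[0, 0, 0, 0, 0]})

```text
time: 5.03
tool_pos: [573.0, -116.1, 434.1]
tcp_rot: [-3.141, -0.003, 2.737]
contact_force: [0.8, -0.0, -2.8]
grip_width: 23.6
finger_force: 30.0
```

>>> shift_gripper(steps={"aperture":[15, 15, 15, 15], "sx":[0, 0, 0, 0], "sy":[0, 0, 0, 0], "sz":[0, 0, 0, 0], "twist":[0, 0, 0, 0]})

```text
time: 5.52
tool_pos: [573.1, -113.5, 435.7]
tcp_rot: [3.141, -0.0, 2.739]
contact_force: [0.7, 0.3, -2.3]
grip_width: 23.4
finger_force: 30.0
```

Run:
```python
from h import *
import cv2
print(delta([572.5,-115,436]))
a=[viewer.capture(n)["color"][:,:,::-1] for n in("side","top")]
cv2.imwrite("pics/side3.png",a[0]);cv2.imwrite("pics/top3.png",a[1])
cv2.imwrite("pics/g3.png",cv2.hconcat([cv2.resize(a[0][100:260,270:400],None,fx=3.7,fy=3.7,interpolation=2),cv2.resize(a[1][100:260,285:365],None,fx=3.7,fy=3.7,interpolation=2)]))
```

```text
[-0.01268402 -1.64789797 -0.26147607]
```

View pics/g3.png

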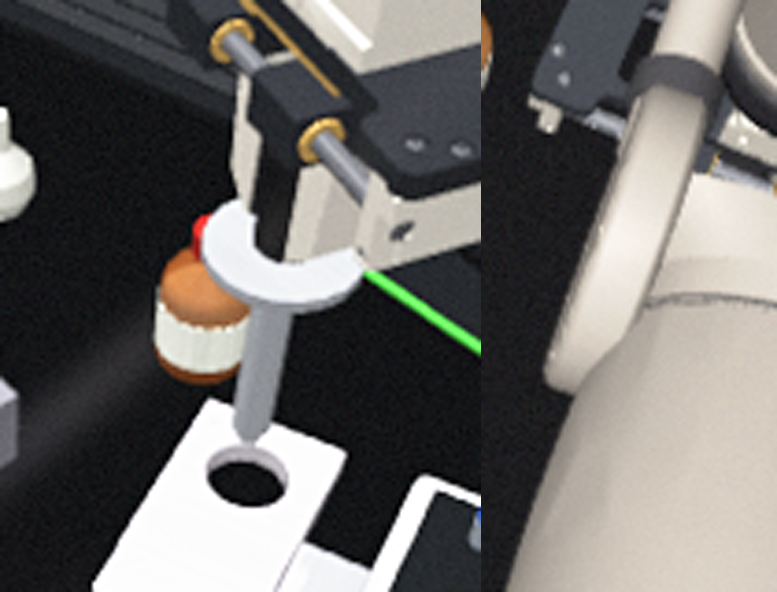

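The pin hangs over the bore, with its tip at crop (250,438) and the bore at (247,477). I'll check that numerically.

Run:
```python
from h import *
S=viewer.capture("side")
q=lambda u,v:(270+(u+.5)/3.7-.5,100+(v+.5)/3.7-.5)
print(cast(S,q(250,438),145),cast(S,q(283,254),251),cast(S,q(247,477),120))
```

```text
[ 570.0388438  -115.15586561  145.        ] [ 566.73187904 -116.1698313   251.        ] [ 570.97985987 -116.73092228  120.        ]
```

Scaled: 70 mm is 0.1167, -1.5 mm is -0.0025.

>>> shift_gripper(steps={"aperture":[15, 15, 15, 15, 15], "sx":[0, 0, 0, 0, 0], "sy":[-0.0025, -0.0025, -0.0025, -0.0025, -0.0025], "sz":[0.0167, 0.0417, 0.0667, 0.0917, 0.1167], "twist":[0, 0, 0, 0, 0]})

```text
time: 6.3
tool_pos: [572.5, -115.8, 364.4]
tcp_rot: [3.142, -0.001, 2.738]
contact_force: [0.1, 0.3, -1.5]
grip_width: 23.4
finger_force: 30.0
```

>>> shift_gripper(steps={"aperture":[15], "sx":[0], "sy":[0], "sz":[0], "twist":[0]})

```text
time: 6.42
tool_pos: [572.3, -115.7, 364.0]
tcp_rot: [-3.141, -0.003, 2.738]
contact_force: [-0.1, 0.3, -2.1]
grip_width: 23.7
finger_force: 30.0
```

>>> shift_gripper(steps={"aperture":[15, 15, 15, 15, 15], "sx":[0, 0, 0, 0, 0], "sy":[0, 0, 0, 0, 0], "sz":[0.02, 0.04, 0.06, 0.0767, 0.0833], "twist":[0, 0, 0, 0, 0]})

```text
time: 7.05
tool_pos: [572.4, -115.7, 314.8]
tcp_rot: [-3.142, -0.001, 2.738]
contact_force: [-0.3, 0.9, -2.1]
grip_width: 23.5
finger_force: 30.0
```

>>> shift_gripper(steps={"aperture":[15], "sx":[0], "sy":[0], "sz":[0], "twist":[0]})

```text
time: 7.18
tool_pos: [572.6, -115.8, 315.5]
tcp_rot: [3.142, -0.0, 2.738]
contact_force: [-0.1, 0.2, -2.9]
grip_width: 23.6
finger_force: 30.0
```

Another 5 mm should seat it. I'll step down and watch the force.

Scaled: 3 mm is 0.005, 2 mm is 0.0033.

>>> shift_gripper(steps={"aperture":[15, 15, 15, 15], "sx":[0, 0, 0, 0], "sy":[0, 0, 0, 0], "sz":[0.0017, 0.0033, 0.005, 0.005], "twist":[0, 0, 0, 0]})

```text
time: 7.68
tool_pos: [572.5, -115.8, 312.7]
tcp_rot: [3.142, 0.0, 2.738]
contact_force: [-0.3, -0.1, -2.6]
grip_width: 23.3
finger_force: 30.0
```

>>> shift_gripper(steps={"aperture":[15, 15, 15], "sx":[0, 0, 0], "sy":[0, 0, 0], "sz":[0.0012, 0.0023, 0.0023], "twist":[0, 0, 0]})

```text
time: 8.05
tool_pos: [572.5, -115.7, 311.2]
tcp_rot: [3.142, -0.0, 2.738]
contact_force: [-0.3, 0.6, -2.0]
grip_width: 23.2
finger_force: 30.0
```

Run:
```python
from h import *
import cv2
a=viewer.capture("side")["color"][:,:,::-1]
cv2.imwrite("pics/g4.png",cv2.resize(a[150:310,270:430],None,fx=3.7,fy=3.7,interpolation=2))
```

```text
(no output)
```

View pics/g4.png

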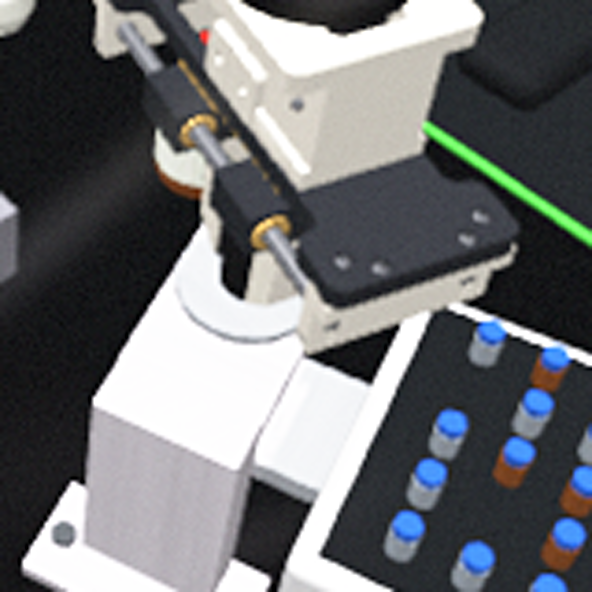

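The collar lies on or just above the upper eye (crop ~(240,300)), and no contact force shows yet. I'll lower it slightly more and check for contact.

Scaled: 0.7 mm is 0.0012.

>>> shift_gripper(steps={"aperture":[15, 15, 15], "sx":[0, 0, 0], "sy":[0, 0, 0], "sz":[0.0012, 0.0012, 0.0012], "twist":[0, 0, 0]})

```text
time: 8.48
tool_pos: [572.6, -115.8, 310.7]
tcp_rot: [3.142, 0.0, 2.738]
contact_force: [-0.6, 0.3, 0.4]
grip_width: 23.4
finger_force: 30.0
```

>>> shift_gripper(steps={"aperture":[15, 15, 15], "sx":[0, 0, 0], "sy":[0, 0, 0], "sz":[0.0012, 0.0012, 0.0012], "twist":[0, 0, 0]})

```text
time: 8.85
tool_pos: [572.5, -115.7, 310.7]
tcp_rot: [3.141, 0.001, 2.738]
contact_force: [-2.2, 0.7, 5.8]
grip_width: 23.3
finger_force: 30.0
```

The collar is touching: the force went from -2 to +5.8 N. I'll release it and retreat.

>>> shift_gripper(steps={"aperture":[92, 92, 92, 92, 92], "sx":[0, 0, 0, 0, 0], "sy":[0, 0, 0, 0, 0], "sz":[0, 0, 0, 0, 0], "twist":[0, 0, 0, 0, 0]})

```text
time: 9.48
tool_pos: [572.6, -115.8, 309.9]
tcp_rot: [3.142, -0.0, 2.738]
contact_force: [-0.1, -0.7, -0.0]
grip_width: 69.1
finger_force: 0.0
```

>>> shift_gripper(steps={"aperture":[92, 92, 92, 92], "sx":[0, 0, 0, 0], "sy":[0, 0, 0, 0], "sz":[-0.0333, -0.1, -0.1833, -0.1833], "twist":[0, 0, 0, 0]})

```text
time: 9.98
tool_pos: [573.0, -115.9, 424.4]
tcp_rot: [3.141, 0.009, 2.738]
contact_force: [-0.4, 0.6, -0.5]
grip_width: 91.6
finger_force: 0.0
```

>>> shift_gripper(steps={"aperture":[92, 92, 92, 92, 92], "sx":[0.2, 0.2, 0.2, 0.2, 0.2], "sy":[0.1, 0.1, 0.1, 0.1, 0.1], "sz":[0, 0, 0, 0, 0], "twist":[0, 0, 0, 0, 0]})

```text
time: 10.6
tool_pos: [486.6, -14.3, 419.6]
tcp_rot: [-3.141, 0.0, 2.737]
contact_force: [0.2, 1.4, -0.3]
grip_width: 91.7
finger_force: 0.0
```

Run:
```python
from h import *
import cv2
a=viewer.capture("side")["color"][:,:,::-1]
cv2.imwrite("pics/g5.png",cv2.resize(a[100:340,180:500],None,fx=2.4,fy=2.4,interpolation=2))
```

```text
(no output)
```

View pics/g5.png

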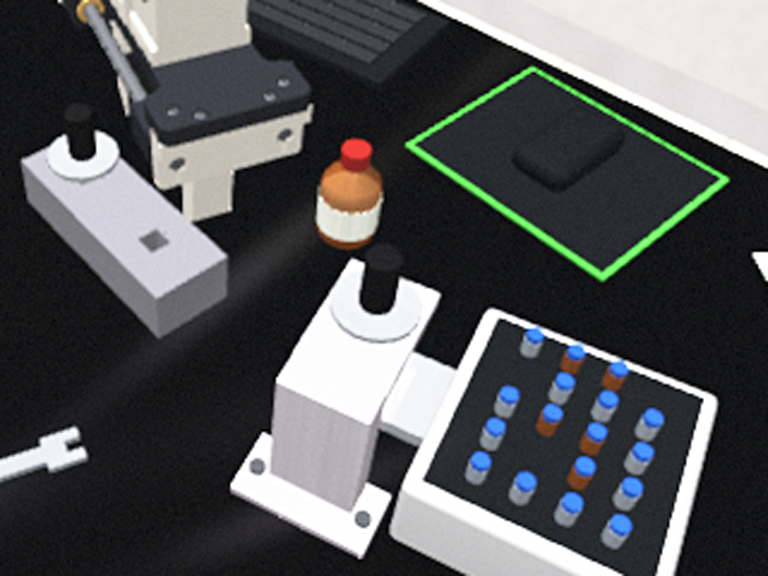

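The long pin stands upright with its collar flat on the upper eye (crop (378,305)). The short pin is still in its well at (80,140), and the gripper is clear, so I'm handing in.

>>> shift_gripper(steps={"aperture":[92, 92], "sx":[0, 0], "sy":[0, 0], "sz":[0, 0], "twist":[0, 0]}, lines="1,1")

```text
time: 10.9
```

```bash
python3 -c "
from plant import bot, viewer, telemetry
print(bot.close_job())"
```

```text
the job is handed in; nothing more can be done
None
```

The long pin is through the upper eye with its collar resting on it and, judging by its seated depth, through the lower eye too; it is released, the short pin is still in its well, and the job was handed in at about 11 s (no verdict was returned).

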